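Seat the battery module that stands proud in its dock

TASK

One of the two probe battery modules in the charging dock was put in crosswise and stands proud, its lugs riding on the rim of its collar. Without lifting it out of the collar, turn it by its grip, pressing lightly, until its lugs find the slots and it drops fully home like its neighbour. Leave the neighbour and the spare module on the bench alone.

Things in the scene. Friction and masses are not known exactly. Their poses are not given: they have to be found in the camera images.
- proud_module: Module to seat: upright steel cylinder, 34 mm diameter, 50 tall; black grip bar on top, 40 long (x), 14 thick (y), 50 to 82 above the origin (underside centre, z up). Two opposite lugs along x, like the bar: 62 over both, 10 wide, 26 to 34 up. 0.25 kg. Stands loose in either collar, lugs resting on the rim, bar 43 to 90 degrees off the slots either way, 20 mm above home; a half turn is no matter.
- home_module: The neighbour: an identical module (origin and axes the same) already home in the other collar, lugs down in the slots, its top 98 mm above the bench; the proud one's top is at 118 mm until it drops. Leave it alone.
- spare_module: A third identical module (origin and axes the same), standing on the bare bench beside the dock, on its side away from the robot; its top is 82 mm above the bench. Leave it alone.
- dock: Fixed grey plate 110 (x) by 240 (y) by 16 mm, origin under its centre on the bench, z up. Two aluminium collars at y = +60 and -60 mm: 68 outside, 42 bore, rim at 62. Two opposite 20 mm slots along the dock's x cut each from rim to plate. 4 mm play; lugs enter within 10 degrees of the slots. Home: underside on the plate, origin 16 mm above the bench (36 riding), bar 4 to 36 above the rim.
Not all that is in view belongs to the job. What is shaped like the proud_module but green or yellow is not meant.

How it is judged:
By the outcome, as a careful person would: the job done as asked, in the order asked, and still so for the second after the job is handed in, with the robot touching nothing.
It also fails if it takes over 38 s, if anything falls off the work surface, if the arm or the gripper's body presses on something with over 40 N, if the wrist force passes 120 N, or if a joint passes its speed limit or range.

ROBOT

A 7-joint arm with a two-finger parallel gripper is mounted at the origin on the work surface. World frame = base frame: x ahead of the robot, y to its left, z up, the work surface at z = 0. Lengths are in m, angles in degrees, forces in N, time in s.
With the tool pointing down it reaches from about 0.425 to 0.875 m from the base axis. Payload 4.7 kg.
Tool frame: the origin (TCP) lies midway between the tips of the shut fingers; the grasp point (between the pads) lies 19 mm behind it; z points along the fingers, x is the direction in which the jaws open and shut, and the axes are right-handed (so a half turn about z gives the same grasp; the last joint's range is limited). The gripper opens to 87 mm and grips with 3 to 60 N. Pads are 19 mm wide; open, the fingers measure 117 mm over their backs; the gripper's body (75 mm by 190 mm) begins 51 mm behind the grasp point.
Start: joints at [-64.624, 18.392, -4.016, 83.108, 1.295, 78.541, -3.26], TCP at [0.27, 0.591, 0.189] pointing down, gripper open.
Joint ranges: [-163.93, 163.93], [-17.29, 119.83], [-79.2, 71.16], [3.27, 140.29], [-89.18, 269.18], [5.43, 117.66], [-154.24, 154.24]. Speed limits (degrees/s): [147.25, 147.25, 180, 180, 180, 180, 180].

INTERFACE

Orientations are given as [roll, pitch, yaw] about the fixed x, y, z axes, in that order (R = Rz(yaw) Ry(pitch) Rx(roll)).
In Python, from cell import env gives the robot as it stands.
- The arm moves only by the tool carry_out, never from a script. Its argument "plan" is a list of rows, each an object with "grip": the closure, from 0 (fully open) to 1 (shut); "dp": the shift along the tool's x, y, z in m, a list of three; "rotation": the turn, a rotation vector about the tool's x, y, z in degrees, a list of three. In form: [{"grip": grip, "dp": [dx, dy, dz], "rotation": [wx, wy, wz]}, ...]. A call has 1 to 8 rows; each row shifts and turns the pose as measured when the row begins, along the tool's axes as they then stand; what a row does not reach is not made up. A row lasts 1/12 s, in which the tool goes at most 41.7 mm and 7.16 degrees, less where a joint would pass 70% of its speed; a pose out of reach is approached as far as the arm can. A call is refused whole if a number of a shift passes 0.0417 or a number of a turn 7.16, either way. A call with a gripper value outside its range is refused whole. The fingers move at their own pace and stop on an object; "force" is the grip in N (left out, the last holds). Time passes only in rows, so rows that do not move let the fingers close. It gives the time, the measured TCP pose, the force and the opening at its end, in the units of the state.
- env.get_obs(): the state, without advancing time (a new reading comes with each control period).
- env.read_camera(name): name is "side" or "top" or "wrist"; returns the picture (420x560x3 uint8, red, green, blue); there is no depth.
- env.camera_params(name): a dict with "fx", "fy", "cx", "cy" (pixels), "R" (3x3) and "t" (3): a world point X has camera coordinates R X + t. Camera axes: x right, y down, z forward; pixel columns grow to the right and rows downward; lengths in m; the calibration is good to about 2 mm. A picture is of the moment at which its call begins: read the wrist's pose just before it. camera_params takes no time and is no camera call; for the wrist camera it gives the pose at the moment of the call.
- env.sign_off(): hands the job in, once; it reports no verdict.
The state is a dict: "time_s": time; "qpos": joint angles; "joint_velocities": joint speeds; "effort": joint torques, N m; "tool_pos": TCP position; "tool_rot": TCP orientation; "force": force on the tool from outside, world axes, zero at the start; "wrist_torque": the same for the moment, N m; "grip_width": finger opening in m.
Only numpy, scipy, OpenCV 4.12 (cv2) and the standard library are available. Lean on these libraries where they do the work, as an engineer would, in place of code of your own. Each camera call takes 0.05 s, during which the arm holds its last target. There are 200 camera calls.

## Working session

There is one attempt and no reset: what is moved stays moved. The work goes in short steps, Python scripts to look and compute and a tool call to move; the robot and the scene stay as the last step left them, time stands still between calls to the robot, and variables do not carry over. Pictures are saved under pics/ and viewed, about 8 in all and at most 12, crops included, and the job is handed in when it is done.

Besides the shell and the picture viewer there is one more tool, called after ">>>" as name([rows], argument=value, ...), one row to a line, values as JSON. carry_out: Moves the arm, as the interface text tells. Its arguments: {"type":"object","properties":{"plan":{"type":"array","items":{"type":"object","properties":{"grip":{"type":"number"},"dp":{"type":"array","items":{"type":"number"}},"rotation":{"type":"array","items":{"type":"number"}}}}},"force":{"type":"number"}},"required":["plan"]}

```bash
mkdir -p pics; ls; python3 - <<'E'
from cell import env
import cv2
o=env.get_obs(); print({k:o[k] for k in("time_s","tool_pos","tool_rot","force","grip_width")})
for n in("top","side"):
    im=env.read_camera(n); cv2.imwrite(f"pics/{n}0.png",im[:,:,::-1]); p=env.camera_params(n); print(n,p)
E
```

```text
pics
{'time_s': 0.0, 'tool_pos': array([0.27004408, 0.59057465, 0.1878513 ]), 'tool_rot': array([1.79993358e+02, 1.09688470e-01, 6.54334115e+01]), 'force': array([-0.59675766, -0.04547308,  0.15171677]), 'grip_width': 0.08704341266560867}
top {'fx': 517.3838775952279, 'fy': 517.3838775952279, 'cx': 277.6932560764757, 'cy': 217.33984923522783, 'R': array([[ 0.01803607, -0.99981407, -0.00682063],
       [-0.99956009, -0.01787001, -0.02367049],
       [ 0.02354421,  0.00724456, -0.99969655]]), 't': array([0.04770187, 0.62040006, 0.86239306])}
side {'fx': 379.95575965066473, 'fy': 379.95575965066473, 'cx': 277.00032042687695, 'cy': 218.0756853513321, 'R': array([[-0.98923341, -0.14629305,  0.00395057],
       [-0.0938872 ,  0.61369518, -0.78394095],
       [ 0.11226067, -0.77587149, -0.62082282]]), 't': array([0.61965281, 0.07459018, 0.66016821])}
```

View pics/top0.png

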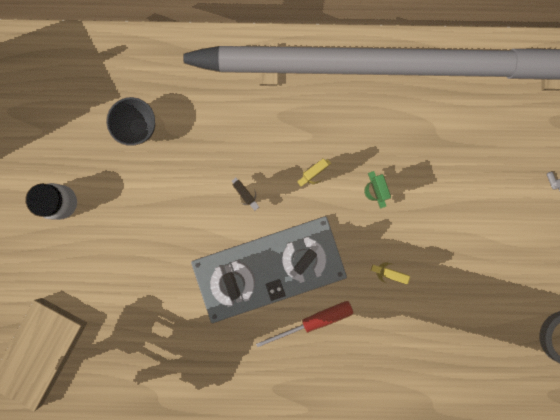

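View pics/side0.png

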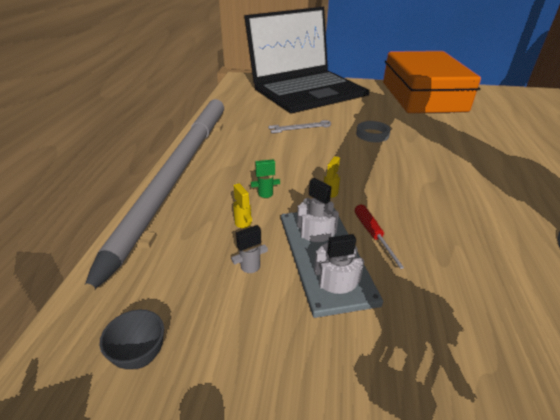

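Top view: the dock runs from about (193,263) to (346,277). The left bar at (231,286) lies along the slots (home), and the right bar at (305,262) is crosswise and proud. The spare is at (245,193), and there are yellow and green decoys around them. The side view agrees. Now I'll measure.

```bash
cat > h.py <<'E'
import numpy as np, cv2
def ray(p,uv,z):
    R,t=np.array(p["R"]),np.array(p["t"]); c=-R.T@t
    d=R.T@np.array([(uv[0]-p["cx"])/p["fx"],(uv[1]-p["cy"])/p["fy"],1.])
    return c+d*(z-c[2])/d[2]
def proj(p,X):
    c=np.array(p["R"])@np.array(X)+p["t"]; return p["fx"]*c[0]/c[2]+p["cx"],p["fy"]*c[1]/c[2]+p["cy"]
def blobs(p,mask,z,amin=60):
    n,l,s,_=cv2.connectedComponentsWithStats(mask.astype(np.uint8))
    for i in range(1,n):
        if s[i,4]<amin: continue
        pts=np.argwhere(l==i)[:,::-1].astype(np.float32)
        (c,wh,a)=cv2.minAreaRect(pts)
        b=[ray(p,q,z)[:2] for q in cv2.boxPoints((c,wh,a))]
        e=[b[1]-b[0],b[2]-b[1]]; L=max(e,key=np.linalg.norm); S=min(e,key=np.linalg.norm)
        print("px",np.round(c),"area",s[i,4],"xy",np.round(np.mean(b,0),4),"L,S mm",np.round([1e3*np.linalg.norm(L),1e3*np.linalg.norm(S)],1),"ang",round(np.degrees(np.arctan2(L[1],L[0]))%180,1))
E
python3 - <<'E'
from h import *; from cell import env
p=env.camera_params("top"); im=cv2.imread("pics/top0.png")
x0,y0=180,205
c=im[y0:335,x0:360]; cv2.imwrite("pics/crop0.png",cv2.resize(c,None,fx=4,fy=4,interpolation=cv2.INTER_CUBIC))
m=np.zeros(im.shape[:2],bool); m[205:335,180:360]=im[205:335,180:360].max(2)<45
blobs(p,m,0.118)
hs=im.astype(int); g=(hs[:,:,0]>hs[:,:,2]-3)&(hs.max(2)>50)
q=np.zeros_like(m);q[205:335,180:360]=g[205:335,180:360]
blobs(p,q,0.016,800)
for uv in [(197,265),(323,223),(340,274),(214,316)]: print(uv,np.round(ray(p,uv,.016),4))
E
```

```text
px [268. 269.] area 4164 xy [0.5328 0.0729] L,S mm [234.3 105.4] ang 109.6
(197, 265) [0.5376 0.1915 0.016 ]
(323, 223) [ 0.6112 -0.0168  0.016 ]
(340, 274) [ 0.5271 -0.0463  0.016 ]
(214, 316) [0.4537 0.1615 0.016 ]
```

View pics/crop0.png

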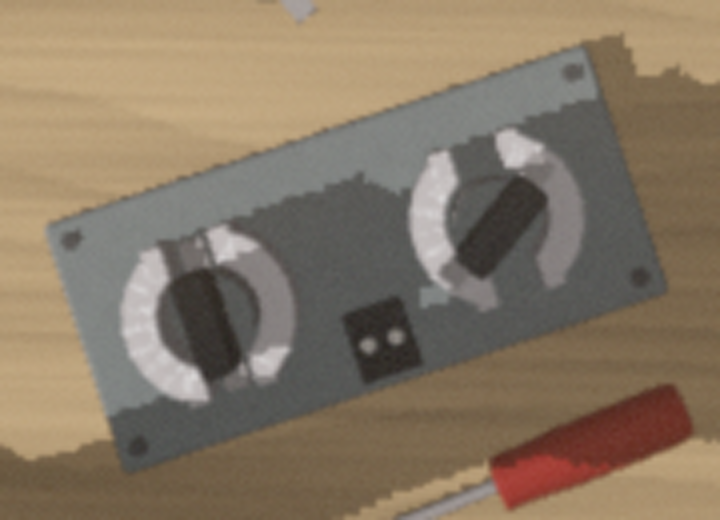

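```bash
cat >> h.py <<'E'
from scipy.spatial.transform import Rotation as Rn
def delta(env,target):
    o=env.get_obs(); R=Rn.from_euler("xyz",o["tool_rot"],degrees=True)
    print("t",round(o["time_s"],2),"pos",np.round(o["tool_pos"],4),"rpy",np.round(o["tool_rot"],1),"F",np.round(o["force"],1),"w",round(o["grip_width"],4),"dp tool",np.round(R.inv().apply(np.array(target)-o["tool_pos"]),4))
E
python3 - <<'E'
from h import *; from cell import env
p=env.camera_params("top")
f=lambda u,v:(180+u/4,205+v/4)
a,b=ray(p,f(535,187),.118),ray(p,f(467,268),.118); print("proud",(a+b)/2,np.degrees(np.arctan2(*(a-b)[1::-1])))
a,b=ray(p,f(190,270),.098),ray(p,f(223,378),.098); print("home",(a+b)/2,np.degrees(np.arctan2(*(a-b)[1::-1])))
delta(env,[.555,.016,.26])
E
```

```text
proud [0.55235176 0.01650943 0.118     ] -39.05235645341916
home [0.51290926 0.12553283 0.098     ] 18.194278153518077
t 0.1 pos [0.2701 0.5906 0.188 ] rpy [1.80e+02 1.00e-01 6.54e+01] F [-0.3 -0.3 -0.2] w 0.0869 dp tool [-0.4043  0.498  -0.0713]
```

>>> carry_out([
  {"grip":0,"dp":[0,0,-0.036],"rotation":[0,0,0]},
  {"grip":0,"dp":[-0.01,0.012,-0.035],"rotation":[0,0,0]},
  {"grip":0,"dp":[-0.025,0.031,0],"rotation":[0,0,0]},
  {"grip":0,"dp":[-0.025,0.031,0],"rotation":[0,0,0]},
  {"grip":0,"dp":[-0.025,0.031,0],"rotation":[0,0,0]},
  {"grip":0,"dp":[-0.025,0.031,0],"rotation":[0,0,0]},
  {"grip":0,"dp":[-0.025,0.031,0],"rotation":[0,0,0]},
  {"grip":0,"dp":[-0.025,0.031,0],"rotation":[0,0,0]},
])

```text
time_s: 0.77
tool_pos: [0.3787, 0.3624, 0.2553]
tool_rot: [-179.6, 0.6, 66.7]
force: [1.0, -0.3, -0.5]
grip_width: 0.087
```

>>> carry_out([
  {"grip":0,"dp":[-0.025,0.031,0],"rotation":[0,0,0]},
  {"grip":0,"dp":[-0.025,0.031,0],"rotation":[0,0,0]},
  {"grip":0,"dp":[-0.025,0.031,0],"rotation":[0,0,0]},
  {"grip":0,"dp":[-0.025,0.031,0],"rotation":[0,0,0]},
  {"grip":0,"dp":[-0.025,0.031,0],"rotation":[0,0,0]},
  {"grip":0,"dp":[-0.025,0.031,0],"rotation":[0,0,0]},
  {"grip":0,"dp":[-0.025,0.031,0],"rotation":[0,0,0]},
  {"grip":0,"dp":[0,0,0],"rotation":[0,0,0]},
])

```text
time_s: 1.43
tool_pos: [0.5134, 0.0919, 0.2542]
tool_rot: [-179.7, 0.8, 66.0]
force: [-0.6, -0.6, -0.3]
grip_width: 0.0869
```

```bash
python3 -c "
from h import *; from cell import env
delta(env,[.5525,.016,.2])"
```

```text
t 1.43 pos [0.5134 0.0919 0.2542] rpy [-179.7    0.8   66. ] F [-0.6 -0.6 -0.3] w 0.0869 dp tool [-0.0526  0.0669  0.0546]
```

>>> carry_out([
  {"grip":0,"dp":[-0.018,0.023,0.018],"rotation":[0,0,0]},
  {"grip":0,"dp":[-0.018,0.023,0.018],"rotation":[0,0,0]},
  {"grip":0,"dp":[-0.017,0.022,0.018],"rotation":[0,0,0]},
  {"grip":0,"dp":[0,0,0],"rotation":[0,0,5]},
  {"grip":0,"dp":[0,0,0],"rotation":[0,0,5]},
  {"grip":0,"dp":[0,0,0],"rotation":[0,0,5]},
  {"grip":0,"dp":[0,0,0],"rotation":[0,0,0]},
])

```text
time_s: 2.02
tool_pos: [0.5529, 0.0089, 0.1962]
tool_rot: [-179.8, 1.1, 49.8]
force: [-0.1, 1.4, -0.6]
grip_width: 0.0867
```

```bash
python3 - <<'E'
from h import *; from cell import env
delta(env,[.5525,.0163,.13])
p=env.camera_params("wrist"); im=env.read_camera("wrist")[:,:,::-1]; cv2.imwrite("pics/w1.png",im)
np.savez("w1.npz",**p)
print(proj(p,[.5525,.0163,.118]))
E
```

```text
t 2.02 pos [0.5529 0.0089 0.1962] rpy [-179.8    1.1   49.8] F [-0.1  1.4 -0.6] w 0.0867 dp tool [ 0.0066 -0.0049  0.0661]
(np.float64(286.7020722778457), np.float64(202.0856062142501))
```

View pics/w1.png

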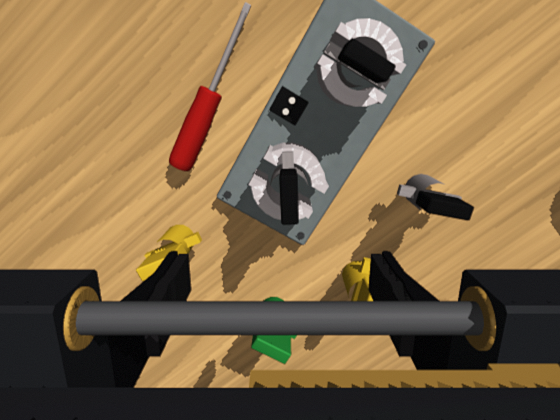

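The wrist view shows the proud bar at about (289,195), nearly vertical in the picture, with the collar slots to its upper left and lower right. Next I'll measure the bar by mask.

```bash
python3 - <<'E'
from h import *
p=dict(np.load("w1.npz")); im=cv2.imread("pics/w1.png")
m=np.zeros(im.shape[:2],bool); m[140:250,250:335]=im[140:250,250:335].max(2)<28
blobs(p,m,.118); blobs(p,m,.118,15) if m.sum()<60 else 0
cv2.imwrite("pics/w1c.png",cv2.resize(im[135:240,240:340],None,fx=5,fy=5,interpolation=cv2.INTER_CUBIC))
E
```

```text
px [289. 196.] area 925 xy [0.5502 0.0201] L,S mm [43.6 13.1] ang 143.1
```

View pics/w1c.png

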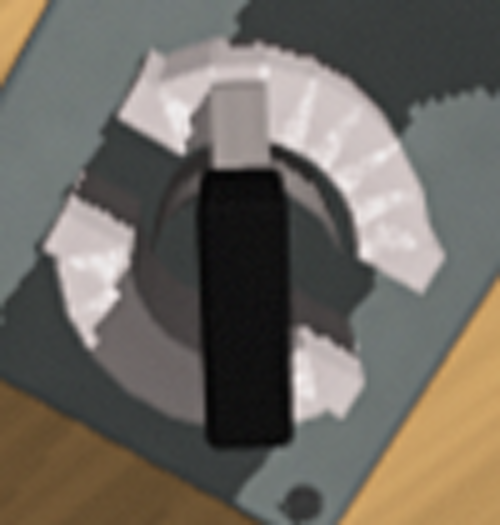

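```bash
python3 - <<'E'
from h import *; from cell import env
p=dict(np.load("w1.npz"))
f=lambda u,v:ray(p,(240+u/5,135+v/5),.118)
a,b=f(244,203),f(252,442); print(a,b,(a+b)/2,np.linalg.norm(a-b),np.degrees(np.arctan2(*(a-b)[1::-1])))
a,b=f(244,180),f(252,442); print(np.linalg.norm(a-b))
delta(env,[.551,.018,.13])
E
```

```text
[0.53762093 0.0307818  0.118     ] [0.56765216 0.00742631 0.118     ] [0.55263655 0.01910405 0.118     ] 0.038044098263580496 142.12754034658727
0.04155019761560679
t 2.07 pos [0.5528 0.009  0.1961] rpy [-179.8    1.1   50. ] F [-1.  -0.2 -0.6] w 0.0868 dp tool [ 0.007 -0.007  0.066]
```

>>> carry_out([
  {"grip":0,"dp":[0.007,-0.006,0.02],"rotation":[-0.8,0.7,-1.5]},
  {"grip":0,"dp":[0,0,0.02],"rotation":[0,0,0]},
  {"grip":0,"dp":[0,0,0.02],"rotation":[0,0,0]},
  {"grip":0,"dp":[0,0,0],"rotation":[0,0,0]},
])

```text
time_s: 2.4
tool_pos: [0.5535, 0.0196, 0.1354]
tool_rot: [179.3, 0.2, 52.4]
force: [-0.9, -1.0, -0.4]
grip_width: 0.0869
```

```bash
python3 -c "
from h import *; from cell import env
delta(env,[.552,.018,.092])"
```

```text
t 2.4 pos [0.5535 0.0196 0.1354] rpy [179.3   0.2  52.4] F [-0.9 -1.  -0.4] w 0.0869 dp tool [-0.0021 -0.0008  0.0434]
```

>>> carry_out([
  {"grip":0,"dp":[-0.002,-0.001,0.015],"rotation":[0.7,0,0.5]},
  {"grip":0,"dp":[0,0,0.015],"rotation":[0,0,0]},
  {"grip":0,"dp":[0,0,0.012],"rotation":[0,0,0]},
  {"grip":0,"dp":[0,0,0],"rotation":[0,0,0]},
])

```text
time_s: 2.73
tool_pos: [0.5524, 0.0195, 0.0927]
tool_rot: [180.0, 0.1, 52.2]
force: [-0.2, -0.4, -0.2]
grip_width: 0.0871
```

```bash
python3 -c "
from h import *; from cell import env
delta(env,[.552,.018,.092])"
```

```text
t 2.73 pos [0.5524 0.0195 0.0927] rpy [1.80e+02 1.00e-01 5.22e+01] F [-0.2 -0.4 -0.2] w 0.0871 dp tool [-0.0015  0.0006  0.0007]
```

>>> carry_out([
  {"grip":1,"dp":[-0.0015,0.0005,0],"rotation":[0,0,0]},
  {"grip":1,"dp":[0,0,0],"rotation":[0,0,0]},
  {"grip":1,"dp":[0,0,0],"rotation":[0,0,0]},
  {"grip":1,"dp":[0,0,0],"rotation":[0,0,0]},
  {"grip":1,"dp":[0,0,0],"rotation":[0,0,0]},
  {"grip":1,"dp":[0,0,0],"rotation":[0,0,0]},
  {"grip":1,"dp":[0,0,0],"rotation":[0,0,0]},
  {"grip":1,"dp":[0,0,0],"rotation":[0,0,0]},
], force=20)

```text
time_s: 3.4
tool_pos: [0.5546, 0.0178, 0.0963]
tool_rot: [179.8, -0.2, 52.2]
force: [-0.5, 0.4, 0.4]
grip_width: 0.0416
```

>>> carry_out([
  {"grip":1,"dp":[-0.0015,-0.002,0.004],"rotation":[0,0,0]},
  {"grip":1,"dp":[0,0,0],"rotation":[0,0,0]},
  {"grip":1,"dp":[0,0,0],"rotation":[0,0,0]},
  {"grip":1,"dp":[0,0,0],"rotation":[0,0,0]},
  {"grip":1,"dp":[0,0,0],"rotation":[0,0,0]},
  {"grip":1,"dp":[0,0,0],"rotation":[0,0,0]},
  {"grip":1,"dp":[0,0,0],"rotation":[0,0,0]},
  {"grip":1,"dp":[0,0,0],"rotation":[0,0,0]},
])

```text
time_s: 4.07
tool_pos: [0.5516, 0.0179, 0.0918]
tool_rot: [179.8, -0.2, 52.2]
force: [-0.5, -0.7, -0.8]
grip_width: 0.0012
```

```bash
python3 -c "
from h import *; from cell import env
delta(env,[.552,.018,.092])"
```

```text
t 4.07 pos [0.5516 0.0179 0.0918] rpy [179.8  -0.2  52.2] F [-0.5 -0.7 -0.8] w 0.0012 dp tool [ 0.0003  0.0002 -0.0002]
```

The fingers shut on nothing, or the reading is off, so I'll look.

```bash
python3 - <<'E'
from h import *; from cell import env
im=env.read_camera("side")[:,:,::-1]; w=env.read_camera("wrist")[:,:,::-1]
cv2.imwrite("pics/s2.png",np.hstack([cv2.resize(im[150:330,210:410],(400,360)),cv2.resize(w[100:400,120:440],(384,360))]))
print(env.get_obs()["grip_width"])
E
```

```text
0.00029345486595365596
```

View pics/s2.png

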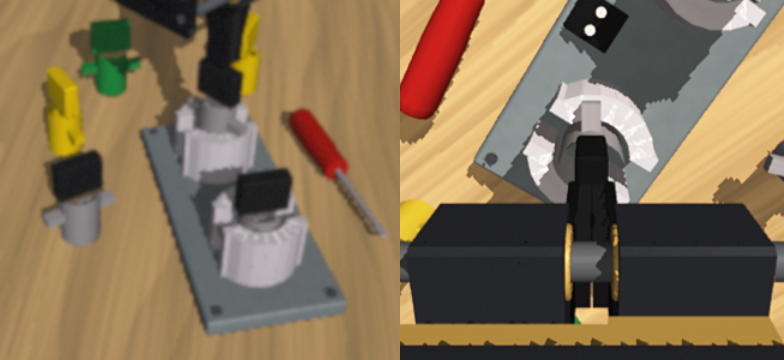

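```bash
python3 - <<'E'
from h import *; from cell import env
o=env.get_obs(); T=np.array(o["tool_pos"]); R=Rn.from_euler("xyz",o["tool_rot"],degrees=True).as_matrix()
for n in("side","wrist"):
    p=env.camera_params(n)
    s=(lambda q:((q[0]-210)*2,(q[1]-150)*2)) if n=="side" else (lambda q:(400+(q[0]-120)*1.2,(q[1]-100)*1.2))
    for nm,X in [("tcp",T),("grasp",T-.019*R[:,2]),("tcp -4cm",T-.04*R[:,2]),("bar top",[.552,.018,.118]),("bar end NW",[.552-.0157,.018+.0124,.118]),("bar end SE",[.552+.0157,.018-.0124,.118]),("collar",[.5525,.016,.062])]:
        print(n,nm,np.round(s(proj(p,X))))
    print("cam",np.round(-np.array(p["R"]).T@p["t"],3), "in tool",np.round(R.T@(-np.array(p["R"]).T@p["t"]-T),3))
I=env.read_camera("wrist")[:,:,::-1]
cv2.imwrite("pics/w2.png",cv2.resize(I[190:330,210:350],(700,700),interpolation=cv2.INTER_CUBIC)[:600])
E
```

```text
side tcp [218.  92.]
side grasp [219.  73.]
side tcp -4cm [221.  52.]
side bar top [219.  66.]
side bar end NW [238.  76.]
side bar end SE [202.  56.]
side collar [214. 118.]
cam [0.546 0.557 0.466] in tool [ 0.424 -0.333 -0.374]
wrist tcp [589. 176.]
wrist grasp [589. 193.]
wrist tcp -4cm [589. 215.]
wrist bar top [590. 201.]
wrist bar end NW [590. 156.]
wrist bar end SE [589. 243.]
wrist collar [587. 158.]
cam [0.488 0.068 0.287] in tool [ 0.001 -0.08  -0.195]
```

View pics/w2.png

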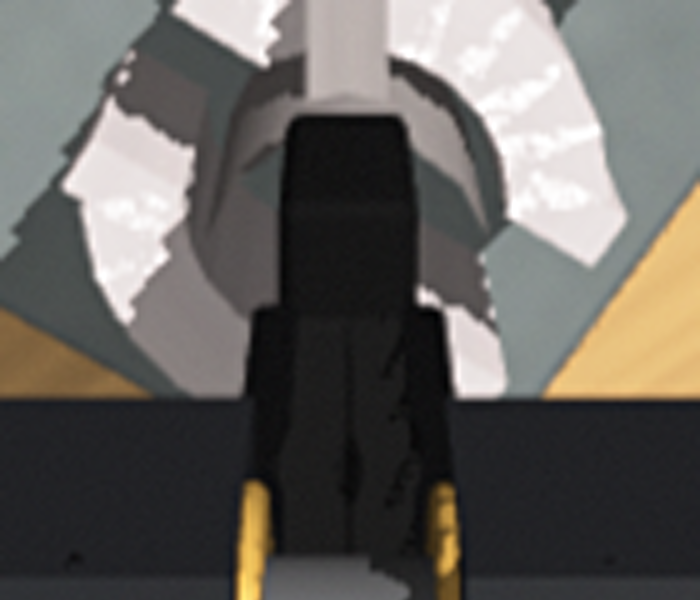

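```bash
python3 - <<'E'
from h import *; from cell import env
p=env.camera_params("wrist"); print(p["fx"],p["cy"])
o=env.get_obs(); T=np.array(o["tool_pos"]); R=Rn.from_euler("xyz",o["tool_rot"],degrees=True).as_matrix()
for z in(0,-.02,-.04,-.06):
  for y in(-.0095,0): print(z,y,"row",round(proj(p,T+R@[0,y,z])[1]),"cols of 87mm open",np.round([proj(p,T+R@[s*.0435,y,z])[0] for s in(-1,1)]), "15mm",np.round([proj(p,T+R@[s*.0075,y,z])[0] for s in(-1,1)]))
im=cv2.imread("pics/w1.png"); cv2.imwrite("pics/w1f.png",cv2.resize(im[230:370,60:500],(792,252),interpolation=cv2.INTER_CUBIC)*2)
print(o["effort"],o["force"],o["wrist_torque"])
E
```

```text
368.1414502914048 211.05229440883247
0 -0.0095 row 231 cols of 87mm open [200. 355.] 15mm [264. 291.]
0 0 row 247 cols of 87mm open [201. 354.] 15mm [264. 291.]
-0.02 -0.0095 row 244 cols of 87mm open [192. 362.] 15mm [263. 292.]
-0.02 0 row 261 cols of 87mm open [194. 361.] 15mm [263. 292.]
-0.04 -0.0095 row 261 cols of 87mm open [183. 372.] 15mm [261. 294.]
-0.04 0 row 279 cols of 87mm open [184. 370.] 15mm [261. 293.]
-0.06 -0.0095 row 281 cols of 87mm open [170. 384.] 15mm [259. 295.]
-0.06 0 row 302 cols of 87mm open [172. 382.] 15mm [259. 295.]
[-3.38475918e-03 -3.56641066e+01  2.64291219e+00 -2.88078725e+01
 -5.69388008e-03  6.01738365e-02 -3.78418065e-05] [ 0.18596885 -0.23413665 -0.65963107] [-0.01341727  0.01652624 -0.01645461]
```

View pics/w1f.png

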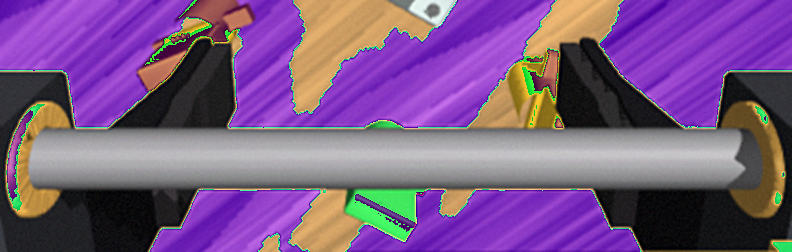

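Both views show the shut fingertips resting just at the bar's top (z about 0.12). Their spacing and row in the pictures put the real tips about 28 mm behind the reported TCP. I'll reopen, go about 27 mm lower while watching the force, and grip again.

>>> carry_out([
  {"grip":0.4,"dp":[0,0,-0.006],"rotation":[0,0,0]},
  {"grip":0.4,"dp":[0,0,0],"rotation":[0,0,0]},
  {"grip":0.4,"dp":[0,0,0],"rotation":[0,0,0]},
  {"grip":0.4,"dp":[0,0,0],"rotation":[0,0,0]},
  {"grip":0.4,"dp":[0,0,0],"rotation":[0,0,0]},
  {"grip":0.4,"dp":[0,0,0],"rotation":[0,0,0]},
  {"grip":0.4,"dp":[0,0,0],"rotation":[0,0,0]},
  {"grip":0.4,"dp":[0,0,0],"rotation":[0,0,0]},
])

```text
time_s: 4.88
tool_pos: [0.5519, 0.0179, 0.0988]
tool_rot: [179.8, -0.2, 52.2]
force: [0.1, -0.8, -0.2]
grip_width: 0.0458
```

```bash
python3 -c "
from h import *; from cell import env
delta(env,[.552,.018,.066])"
```

```text
t 4.88 pos [0.5519 0.0179 0.0988] rpy [179.8  -0.2  52.2] F [ 0.1 -0.8 -0.2] w 0.0458 dp tool [ 0.     -0.0001  0.0328]
```

>>> carry_out([
  {"grip":0.4,"dp":[0,0,0.01],"rotation":[0,0,0]},
  {"grip":0.4,"dp":[0,0,0.008],"rotation":[0,0,0]},
  {"grip":0.4,"dp":[0,0,0],"rotation":[0,0,0]},
])

```text
time_s: 5.13
tool_pos: [0.5521, 0.0181, 0.0793]
tool_rot: [179.7, -0.2, 52.2]
force: [0.2, -0.2, 0.5]
grip_width: 0.0519
```

>>> carry_out([
  {"grip":0.4,"dp":[0,0,0.008],"rotation":[0,0,0]},
  {"grip":0.4,"dp":[0,0,0.006],"rotation":[0,0,0]},
  {"grip":0.4,"dp":[0,0,0],"rotation":[0,0,0]},
])

```text
time_s: 5.38
tool_pos: [0.5512, 0.0179, 0.0625]
tool_rot: [179.8, -0.1, 52.2]
force: [-1.1, -1.0, 0.3]
grip_width: 0.052
```

>>> carry_out([
  {"grip":1,"dp":[0,0,0],"rotation":[0,0,0]},
  {"grip":1,"dp":[0,0,0],"rotation":[0,0,0]},
  {"grip":1,"dp":[0,0,0],"rotation":[0,0,0]},
  {"grip":1,"dp":[0,0,0],"rotation":[0,0,0]},
  {"grip":1,"dp":[0,0,0],"rotation":[0,0,0]},
  {"grip":1,"dp":[0,0,0],"rotation":[0,0,0]},
  {"grip":1,"dp":[0,0,0],"rotation":[0,0,0]},
  {"grip":1,"dp":[0,0,0],"rotation":[0,0,0]},
], force=20)

```text
time_s: 6.05
tool_pos: [0.5516, 0.0179, 0.0627]
tool_rot: [179.8, -0.2, 52.2]
force: [1.1, -0.5, -2.2]
grip_width: 0.0137
```

It is gripped at 13.7 mm. Now I'll turn counterclockwise from above with a slight press.

>>> carry_out([
  {"grip":1,"dp":[0,0,0.001],"rotation":[0,0,-5]},
  {"grip":1,"dp":[0,0,0.001],"rotation":[0,0,-7]},
  {"grip":1,"dp":[0,0,0.001],"rotation":[0,0,-7]},
  {"grip":1,"dp":[0,0,0],"rotation":[0,0,0]},
])

```text
time_s: 6.38
tool_pos: [0.5532, 0.0179, 0.0628]
tool_rot: [179.6, -0.2, 71.9]
force: [-0.4, -0.2, -1.1]
grip_width: 0.0135
```

```bash
python3 -c "
from h import *; from cell import env
delta(env,[.552,.018,.0627]); print(env.get_obs()['wrist_torque'],env.get_obs()['qpos'])"
```

```text
t 6.38 pos [0.5532 0.0179 0.0628] rpy [179.6  -0.2  71.9] F [-0.4 -0.2 -1.1] w 0.0135 dp tool [-0.0003 -0.0012  0.0001]
[ 0.00292582  0.02020586 -0.0592977 ] [-25.38233418  12.39324916  23.32962713 106.87127434  -5.60692841
  61.39761311  72.02910375]
```

>>> carry_out([
  {"grip":1,"dp":[-0.0005,-0.001,0.002],"rotation":[0.2,0,-7]},
  {"grip":1,"dp":[0,0,0.002],"rotation":[0,0,-7]},
  {"grip":1,"dp":[0,0,0.002],"rotation":[0,0,-7]},
  {"grip":1,"dp":[0,0,0.002],"rotation":[0,0,0]},
])

```text
time_s: 6.72
tool_pos: [0.5556, 0.0178, 0.0624]
tool_rot: [179.4, -0.2, 93.0]
force: [-5.5, 0.2, 12.0]
grip_width: 0.0139
```

```bash
python3 -c "
from h import *; from cell import env
delta(env,[.552,.018,.0627]); print(env.get_obs()['wrist_torque'])"
```

```text
t 6.72 pos [0.5556 0.0178 0.0624] rpy [179.4  -0.2  93. ] F [-5.5  0.2 12. ] w 0.0139 dp tool [ 0.0004 -0.0036 -0.0004]
[0.02681282 1.44290635 0.06941259]
```

>>> carry_out([
  {"grip":1,"dp":[0,-0.003,0],"rotation":[0,0,-4]},
  {"grip":1,"dp":[0,-0.001,0.001],"rotation":[0,0,-6]},
  {"grip":1,"dp":[0,-0.0005,0.002],"rotation":[0,0,-6]},
  {"grip":1,"dp":[0,0,0.002],"rotation":[0,0,0]},
])

```text
time_s: 7.05
tool_pos: [0.5509, 0.0173, 0.0576]
tool_rot: [179.3, -0.1, 108.9]
force: [-0.1, -0.7, -2.6]
grip_width: 0.0141
```

```bash
python3 -c "
from h import *; from cell import env
delta(env,[.552,.018,.0627]); print(env.get_obs()['wrist_torque'])"
```

```text
t 7.05 pos [0.5509 0.0173 0.0576] rpy [ 1.793e+02 -1.000e-01  1.089e+02] F [-0.1 -0.7 -2.6] w 0.0141 dp tool [ 0.0003  0.0013 -0.0051]
[0.02003234 0.04399523 0.00871896]
```

The lugs have found the slots: z is falling with no resistance. Following it down.

>>> carry_out([
  {"grip":1,"dp":[0,0.001,0.004],"rotation":[0.4,0,0]},
  {"grip":1,"dp":[0,0,0.003],"rotation":[0,0,0]},
  {"grip":1,"dp":[0,0,0.003],"rotation":[0,0,0]},
  {"grip":1,"dp":[0,0,0],"rotation":[0,0,0]},
])

```text
time_s: 7.38
tool_pos: [0.5504, 0.0176, 0.0446]
tool_rot: [180.0, -0.1, 108.1]
force: [-0.5, -0.0, -2.6]
grip_width: 0.0137
```

```bash
python3 -c "
from h import *; from cell import env
delta(env,[.552,.018,.0427]); print(env.get_obs()['wrist_torque'])"
```

```text
t 7.38 pos [0.5504 0.0176 0.0446] rpy [ 1.800e+02 -1.000e-01  1.081e+02] F [-0.5 -0.  -2.6] w 0.0137 dp tool [-0.0001  0.0017  0.0019]
[ 0.0547763   0.03867518 -0.00148055]
```

>>> carry_out([
  {"grip":1,"dp":[0,0,0.002],"rotation":[0,0,0]},
  {"grip":1,"dp":[0,0,0.001],"rotation":[0,0,0]},
  {"grip":1,"dp":[0,0,0.001],"rotation":[0,0,0]},
])

```text
time_s: 7.63
tool_pos: [0.5507, 0.0176, 0.0425]
tool_rot: [180.0, -0.1, 107.9]
force: [-4.6, 0.4, 4.8]
grip_width: 0.0138
```

```bash
python3 -c "
from h import *; from cell import env
delta(env,[.552,.018,.0427]); print(env.get_obs()['wrist_torque'])"
```

```text
t 7.63 pos [0.5507 0.0176 0.0425] rpy [ 1.800e+02 -1.000e-01  1.079e+02] F [-4.6  0.4  4.8] w 0.0138 dp tool [ 0.      0.0014 -0.0002]
[0.01256229 0.9477992  0.02844338]
```

It bottomed after about 20 mm of drop. Release and rise.

>>> carry_out([
  {"grip":0.4,"dp":[0,0,-0.0005],"rotation":[0,0,0]},
  {"grip":0.4,"dp":[0,0,0],"rotation":[0,0,0]},
  {"grip":0.4,"dp":[0,0,0],"rotation":[0,0,0]},
  {"grip":0.4,"dp":[0,0,0],"rotation":[0,0,0]},
  {"grip":0.4,"dp":[0,0,0],"rotation":[0,0,0]},
  {"grip":0.4,"dp":[0,0,0],"rotation":[0,0,0]},
  {"grip":0.4,"dp":[0,0,-0.01],"rotation":[0,0,0]},
  {"grip":0.4,"dp":[0,0,-0.02],"rotation":[0,0,0]},
])

```text
time_s: 8.3
tool_pos: [0.5494, 0.0175, 0.072]
tool_rot: [-179.8, -0.2, 107.7]
force: [-0.0, -0.1, 0.1]
grip_width: 0.0508
```

>>> carry_out([
  {"grip":0.4,"dp":[0,0,-0.03],"rotation":[0,0,0]},
  {"grip":0.4,"dp":[0,0,-0.03],"rotation":[0,0,0]},
  {"grip":0.4,"dp":[0,0,-0.03],"rotation":[0,0,0]},
  {"grip":0.4,"dp":[0,0,-0.03],"rotation":[0,0,0]},
  {"grip":0.4,"dp":[0,0,0],"rotation":[0,0,0]},
])

```text
time_s: 8.72
tool_pos: [0.5501, 0.0166, 0.2027]
tool_rot: [-180.0, -0.1, 107.6]
force: [0.7, -1.4, 0.7]
grip_width: 0.0524
```

```bash
python3 - <<'E'
from h import *; from cell import env
delta(env,[.552,.018,.0427])
im=env.read_camera("side")[:,:,::-1]; w=env.read_camera("wrist")[:,:,::-1]
cv2.imwrite("pics/s3.png",np.hstack([cv2.resize(im[150:330,210:410],(400,360)),cv2.resize(w[0:300,120:440],(384,360))]))
E
```

```text
t 8.72 pos [0.5501 0.0166 0.2027] rpy [-1.800e+02 -1.000e-01  1.076e+02] F [ 0.7 -1.4  0.7] w 0.0524 dp tool [0.0004 0.0022 0.16  ]
```

View pics/s3.png

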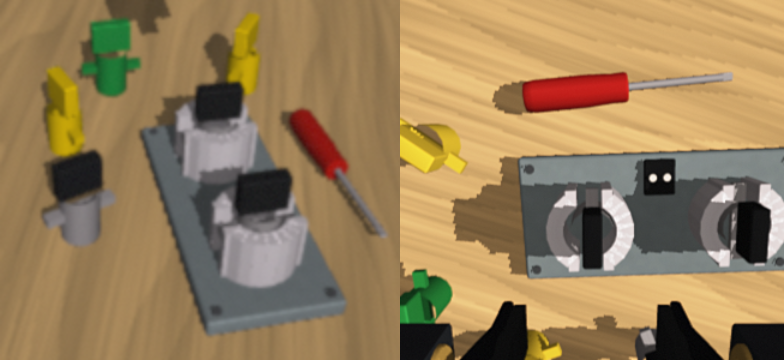

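The module is home. In the side view its bar, at (218,100), sits low above its collar like the neighbour's. In the wrist view the bar, at (592,235), lies along the slots. The neighbour and the spare are where they were, and the gripper is clear.

```bash
python3 -c "
from cell import env
print(env.sign_off())"
```

```text
the job is handed in; nothing more can be done
None
```

I turned the proud module about 56° by its bar with a light press (about 12 N at most in the readings). Its lugs found the slots, and it dropped about 20 mm until it bottomed. I then let go, rose clear and handed the job in at about 9 s.

**Last checks:** in the side and wrist pictures the module sits low, with its bar along the slots like its neighbour. The neighbour and the spare look unmoved, and the readings showed no contact after release.

**What disagreed:** my first grip closed on nothing, just above the bar. The fingertips seemed to be about 28 mm higher than the reported tool position. I regripped 30 mm lower, and the fingers stopped at 13.7 mm on the 14 mm bar.

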